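# Shut the slide box and drop its hasp over the staple

### The arm

A 7-joint arm with a two-finger parallel gripper is mounted at the origin on a cart in front of the work surface, level with it; the furniture and walls round the work are solid. World frame = base frame: x ahead of the robot, y to its left, z up, the work surface at z = 0. Lengths are in m, angles in rad, forces in N, time in s.
With the tool pointing down it reaches from about 0.425 to 0.925 m from the base axis. Payload 6.8 kg.
Tool frame: the origin (TCP) lies on the centre line of the jaws, within the pads' length; the fingertips stand 11 mm ahead of it and the grasp point (between the pads) lies 8 mm behind it; z points along the fingers, y is the direction in which the jaws open and shut (so a half turn about z gives the same grasp; the last joint's range is limited). The gripper opens to 85 mm and grips with 20 to 120 N. Pads are 22 mm wide; open, the fingers measure 114 mm over their backs; the gripper's body (76 mm by 85 mm) begins 54 mm behind the grasp point. The pads swing forward as they close: fully open they stand 13 mm farther back than shut.
Start: joints at [1.218, 0.477, 0.022, 1.555, -0.011, 1.109, -0.083], TCP at [0.164, -0.655, 0.242] pointing down, gripper open.
Joint ranges: [-2.96, 2.96], [-0.34, 2.1], [-1.41, 1.46], [0.24, 2.44], [-1.37, 4.51], [0.17, 1.92], [-2.96, 2.96]. Speed limits (rad/s): [2.39, 2.39, 3.14, 3.14, 3.14, 3.14, 3.14].

### API

Orientations are given as a rotation vector (axis times angle).
In Python, from bench import r gives the robot as it stands.
- The arm moves only by the tool send_rows, never from a script. Its argument "deltas" is a list of rows, each a list of 7 numbers: the opening, from 0 (shut) to 1 (fully open), then the shift along the tool's x, y, z as a fraction of full scale, then the turn, a rotation vector about the tool's x, y, z as a fraction of full scale. In form: [[hand, x, y, z, ax, ay, az], ...]. A call has 1 to 20 rows; each row is the pose to reach, as a shift and turn from the pose commanded when the call began, along the tool's axes at that moment, turning the shorter way round; what a row does not reach only later rows make up. Full scale, the value 1, is 150 mm for a shift and 180 degrees for a turn. A row lasts 1/12 s, in which the tool goes at most 41.7 mm and 7.16 degrees, less where a joint would pass 70% of its speed; a pose out of reach is approached as far as the arm can. A call with a number of a shift or a turn outside -1 to 1 is refused whole. A call with a gripper value outside its range is refused whole. The fingers move at their own pace and stop on an object; "squeeze" is the grip in N (left out, the last holds). Time passes only in rows, so rows that repeat a pose let the fingers close. It gives the time, the measured TCP pose, the force and the opening at its end, in the units of the state.
- r.get_obs(): the state, without advancing time (a new reading comes with each control period).
- r.grab_frame(name): name is "scene" or "top" or "wrist"; returns a dict with "pixels" (384x512x3 uint8, red, green, blue), "camera_matrix" (3x3 intrinsics, pixels), "rvec" (rotation vector, rad) and "tvec" (3), from world to camera coordinates, as OpenCV has them. Camera axes: x right, y down, z forward; pixel columns grow to the right and rows downward; lengths in m; the calibration is good to about 2 mm. The wrist camera is an equidistant fisheye: a pixel r from the principal point sees the ray r / f radians off the axis. A picture is of the moment at which its call begins. There is no depth.
- r.hand_in(): hands the job in, once; it reports no verdict.
The state is a dict: "clock": time; "joints": joint angles; "qvel": joint speeds; "tau": joint torques, N m; "tcp_pos": TCP position; "orientation": TCP orientation; "contact_force": force on the tool from outside, world axes, zero at the start; "moment": the same for the moment, N m; "grip_width": finger opening in m.
Only numpy, scipy, OpenCV 4.12 (cv2) and the standard library are available. Lean on these libraries where they do the work, as an engineer would, in place of code of your own. Each camera call takes 0.05 s, during which the arm holds its last target. There are 200 camera calls.

### The job

The wooden slide box with the test cassettes stands open. Lower its lid gently, without slamming it, until it is fully shut, with the brass hasp still folded back over the lid; then flip the hasp over to the front so that it drops over the staple and hangs straight down. Leave the things around it where they are.

Things in the scene. Friction and masses are not known exactly. Their poses are not given: they have to be found in the camera images.
- box: Wooden slide box, fixed to the bench, 170 mm deep, 190 mm wide, 106 mm tall when shut: base 66 mm tall, over it a shallow lid 39 mm tall with 8 mm walls. Origin at the centre of its underside; z up, y to the box's left, -x to its front, which faces the robot.
- box_hinge (a point): Middle of the lid's hinge line at the back of the box; axes as box, hinge line along y, 67 mm above the bench. When shut, the lid's flat top lies 39 mm above this line and reaches from 2 mm to 172 mm in front of it, and 95 mm to either side.
- box_lid (a joint): Opening angle of the lid in rad about the hinge line: 0 shut, 1.57 upright; starts between 1.0 and 1.35. The hinge is stiff: the lid stays at whatever angle it is left; 1 to 3 N at its front edge lowers it.
- lid_front (a point): Middle of the lid's upper front edge, where its flat outer top meets its front face. Moves and turns with the lid: z is the outward normal of the lid's top, -x to the front, y to the left.
- hasp (a joint): Angle in rad, relative to the lid, of the brass strap on a pin along the lid's upper front edge. 0 (start, stop): leaning back over the lid, 40 degrees up from its top. Grows as it swings up and over to the front; 4.01 (stop): hanging down the front, slot over the staple. With the lid shut it stands upright at 0.87; a little past that it falls forward by its weight, before that it falls back.
- hasp_pin (a point): Middle of the hasp's pin: 45 mm left of the lid's middle, 5.5 mm in front of the lid's front face and 3.5 mm above its top. Moves with the lid, axes as lid_front. The pin runs along y.
- hasp_end (a point): Middle of the free end of the hasp, 77 mm from the pin. The hasp is a flat brass strap 26 mm wide, 3 mm thick, 30 g, loose on its pin, with a slot 10 mm wide near this end. Its steel staple stands out 17 mm from the front of the box's base, 45 mm left of the middle, 54 mm above the bench.
- timer: white count-down timer, 62x78x21 mm, a loose bystander; origin at the centre of its underside
- scissors: green-handled scissors lying flat, 206x84x11 mm, a loose bystander; origin at the centre of its underside
- marker_pen: black marker pen lying down, 136 mm long, 12 mm thick, a loose bystander; origin at the centre of its underside
- beaker: grey-green tapered plastic beaker, 85 mm across, 108 mm tall, a loose bystander; origin at the centre of its underside
- tip_box: clear pipette tip box, shut, 89x120x83 mm, a loose bystander; origin at the centre of its underside
- ethanol: white bottle with a blue cap, 66 mm across, 165 mm tall, a loose bystander; origin at the centre of its underside
- tape_roll: roll of tan tape lying flat, 96 mm across, 25 mm tall, a loose bystander; origin at the centre of its underside

How it is judged:
By the outcome, as a careful person would: the job done as asked, in the order asked, and still so for the second after the job is handed in, with the robot touching nothing.
It also fails if it takes over 48 s, if anything falls off the work surface, if the arm or the gripper's body presses on something with over 40 N, if the wrist force passes 120 N, or if a joint passes its speed limit or range.

## Working session

There is one attempt and no reset: what is moved stays moved. The work goes in short steps, Python scripts to look and compute and a tool call to move; the robot and the scene stay as the last step left them, time stands still between calls to the robot, and variables do not carry over. Pictures are saved under pics/ and viewed, about 8 in all and at most 12, crops included, and the job is handed in when it is done.

Besides the shell and the picture viewer there is one more tool, called after ">>>" by a JSON object that holds its "op" and its "data", one argument or row to a line. send_rows: Moves the arm, as the interface text tells. Shift numbers are shares of 150 mm and turn numbers shares of 180 degrees, none past 1 either way. Its arguments: {"type":"object","properties":{"deltas":{"type":"array","items":{"type":"array","items":{"type":"number"}}},"squeeze":{"type":"number"}},"required":["deltas"]}

```bash
ls; mkdir -p pics
cat > h.py <<'E'
import numpy as np, cv2
from bench import r
from scipy.spatial.transform import Rotation as R
def snap(n,f):
    d=r.grab_frame(n); cv2.imwrite('pics/'+f,d['pixels'][:,:,::-1]); np.savez('pics/'+f+'.npz',**d); return d
E
python3 - <<'E'
from h import *
a=snap('scene','s0.png');b=snap('top','t0.png')
im=np.vstack([a['pixels'],b['pixels']])[:,:,::-1]
for d in(a,b):
    Rm=cv2.Rodrigues(np.array(d['rvec']))[0];print(d['camera_matrix'],-Rm.T@np.array(d['tvec']).ravel(),Rm)
print(r.get_obs())
E
```

```text
pics
[[459.75608581   0.         258.98215999]
 [  0.         459.75608581 196.90902416]
 [  0.           0.           1.        ]] [-0.7943304   0.91446886  1.44296783] [[-0.62095434 -0.78362661 -0.01857526]
 [-0.48547556  0.40308546 -0.77578063]
 [ 0.61540977 -0.47270652 -0.63072924]]
[[378.13164769   0.         256.02837748]
 [  0.         378.13164769 187.24606274]
 [  0.           0.           1.        ]] [ 0.22787105 -0.09776956  1.41383679] [[ 1.63937509e-02 -9.99865192e-01  9.17712970e-04]
 [-9.79829766e-01 -1.62480585e-02 -1.99172362e-01]
 [ 1.99160423e-01  2.36597960e-03 -9.79964044e-01]]
{'clock': 0.1, 'joints': array([ 1.2179107 ,  0.47771356,  0.02236453,  1.55632084, -0.01152317,
        1.10932509, -0.08314044]), 'qvel': array([-0.00016933, -0.00090036, -0.00079326, -0.00255019,  0.00142434,
       -0.00046588,  0.00051325]), 'tau': array([ 4.73784108e-03, -5.97756457e+01,  1.61322344e+00, -2.81953919e+01,
        1.27287905e-02,  4.95780056e-03, -1.65163993e-05]), 'tcp_pos': array([ 0.16344659, -0.65438865,  0.24143935]), 'orientation': array([-3.11650346e+00, -3.83274893e-01,  4.81935144e-04]), 'contact_force': array([-0.54692137, -0.26375176,  0.74069655]), 'moment': array([ 0.02429057, -0.06227321,  0.01498205]), 'grip_width': 0.08530289411322547}
```

View pics/s0.png

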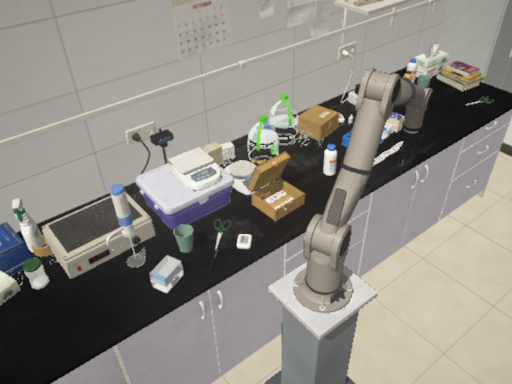

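View pics/t0.png

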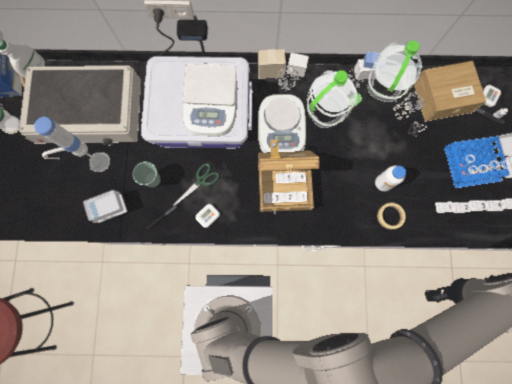

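The scene view shows the open box at about (278,190), with the timer, scissors and beaker to its left. The top view shows the box at about (287,185) and the arm off to the right. I'll crop in on both.

Run:
```python
from h import *
a=cv2.imread('pics/s0.png')[140:230,235:325];b=cv2.imread('pics/t0.png')[130:220,245:335]
cv2.imwrite('pics/c0.png',np.hstack([cv2.resize(x,(400,400),interpolation=cv2.INTER_CUBIC) for x in(a,b)]))
```

```text
(no output)
```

View pics/c0.png

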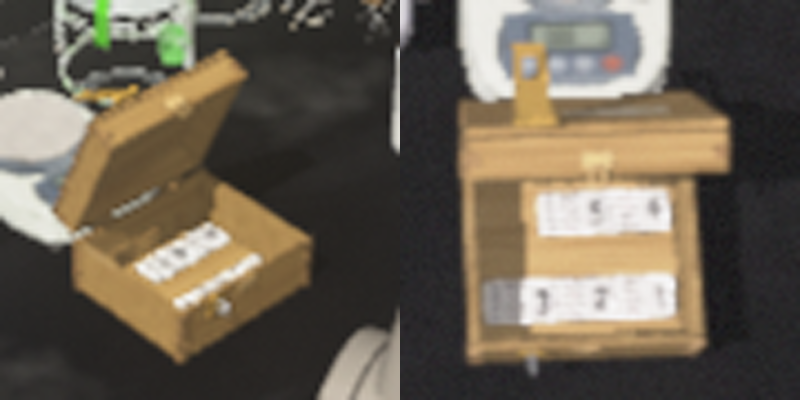

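The crop shows, in the top view, the hasp leaning back with its pin near crop (535,125). The lid's upper front edge is at row ~127, columns 460–728. The base's front rim runs (468,345)–(706,340) and the staple is at (532,365). In the scene view the base rim corners are near (312,245) and (180,315). I'll cast rays from these.

```bash
cat >> h.py <<'E'
def ray(d,uv,fish=False):
    K=d['camera_matrix'];Rm=cv2.Rodrigues(np.array(d['rvec']))[0];C=-Rm.T@np.array(d['tvec']).ravel()
    v=np.array([(uv[0]-K[0,2])/K[0,0],(uv[1]-K[1,2])/K[1,1],1.])
    if fish:
        t=np.hypot(*v[:2]);v=np.array([*(v[:2]/max(t,1e-9)*np.sin(t)),np.cos(t)])
    return C,Rm.T@v
def onz(d,uv,z,fish=False):
    C,v=ray(d,uv,fish);return C+v*(z-C[2])/v[2]
def tri(ds,uvs,fish=(False,False)):
    A=[];b=[]
    for d,uv,f in zip(ds,uvs,fish):
        C,v=ray(d,uv,f);v/=np.linalg.norm(v);P=np.eye(3)-np.outer(v,v);A.append(P);b.append(P@C)
    return np.linalg.lstsq(np.vstack(A),np.hstack(b),rcond=None)[0]
E
python3 - <<'E'
from h import *
s=np.load('pics/s0.png.npz');t=np.load('pics/t0.png.npz')
T=lambda x,y:(245+(x-400)/4.444-.4,130+y/4.444-.4)
S=lambda x,y:(235+x/4.444-.4,140+y/4.444-.4)
for n,p in dict(frimL=(468,345),frimR=(706,340)).items(): print(n,onz(t,T(*p),.066).round(4))
for n,p in dict(fbotL=(468,362),fbotR=(702,356)).items(): print(n,onz(t,T(*p),0).round(4))
for n,p in dict(botfrontL=(182,363),).items(): print('S',n,onz(s,S(*p),0).round(4))
for n,p in dict(rimR=(312,243),rimFL=(182,315)).items(): print('S',n,onz(s,S(*p),.066).round(4))
print('staple',onz(t,T(532,365),.054))
# lid edge: height from row
a=onz(t,T(460,127),.2);b=onz(t,T(460,127),.25);print(a,b)
a=onz(t,T(728,127),.2);b=onz(t,T(728,127),.25);print(a,b)
E
```

```text
frimL [ 0.4286 -0.1097  0.066 ]
frimR [ 0.4359 -0.3024  0.066 ]
fbotL [ 0.4239 -0.1104  0.    ]
fbotR [ 0.4323 -0.3089  0.    ]
S botfrontL [ 0.4228 -0.1145  0.    ]
S rimR [ 0.4251 -0.298   0.066 ]
S rimFL [ 0.4235 -0.1147  0.066 ]
staple [ 0.41483243 -0.16215569  0.054     ]
[ 0.57337199 -0.10011807  0.2       ] [ 0.55914022 -0.10002133  0.25      ]
[ 0.57671486 -0.30080416  0.2       ] [ 0.56234539 -0.29244082  0.25      ]
```

The two views agree. The box front face runs through about (0.425,-0.112) and (0.431,-0.303), yaw about 2°, hinge near (0.600,-0.202), lid angle about 1.14. I'll move above the box.

>>> {"op": "send_rows", "data": {
  "deltas": [
    [0,0,0,-0.27,0,0,0],
    [0,0,0,-0.54,0,0,0],
    [0,0,0,-0.8,0,0,0],
    [0,0.24,-0.14,-0.8,0,0,0],
    [0,0.48,-0.28,-0.8,0,0,0],
    [0,0.7,-0.4,-0.8,0,0,0],
    [0,0.84,-0.5,-0.8,0,0,0]
  ]
}}

```text
clock: 0.68
tcp_pos: [0.2714, -0.5485, 0.3621]
orientation: [-3.116, -0.39, -0.003]
contact_force: [0.8, 0.4, -1.2]
grip_width: 0.0009
```

>>> {"op": "send_rows", "data": {
  "deltas": [
    [0,0.24,-0.14,0,0,0,0],
    [0,0.48,-0.28,0,0,0,0],
    [0,0.7,-0.4,0,0,0,0],
    [0,0.84,-0.5,0,0,0,0]
  ]
}}

```text
clock: 1.02
tcp_pos: [0.375, -0.4447, 0.362]
orientation: [-3.116, -0.39, -0.002]
contact_force: [0.7, 0.2, 0.8]
grip_width: -0.0002
```

>>> {"op": "send_rows", "data": {
  "deltas": [
    [0,0.24,-0.14,0,0,0,0],
    [0,0.48,-0.28,0,0,0,0],
    [0,0.7,-0.4,0,0,0,0],
    [0,0.84,-0.5,0,0,0,0]
  ]
}}

```text
clock: 1.35
tcp_pos: [0.4786, -0.3412, 0.3619]
orientation: [-3.116, -0.39, -0.001]
contact_force: [-1.0, -0.8, -0.4]
grip_width: 0.0001
```

>>> {"op": "send_rows", "data": {
  "deltas": [
    [0,0.22,-0.14,0,0,0,0.02],
    [0,0.42,-0.25,0,0,0,0.04],
    [0,0.6,-0.36,0,0,0,0.067],
    [0,0.74,-0.45,0,0,0,0.067],
    [0,0.82,-0.49,0,0,0,0.067],
    [0,0.84,-0.5,0,0,0,0.067],
    [0,0.84,-0.5,0,0,0,0.067],
    [0,0.84,-0.5,0,0,0,0.067]
  ]
}}

```text
clock: 2.02
tcp_pos: [0.5787, -0.2437, 0.362]
orientation: [3.14, 0.051, -0.002]
contact_force: [-0.3, -0.4, -0.3]
grip_width: -0.0002
```

Run:
```python
from h import *
w=snap('wrist','w1.png');b=snap('top','t1.png');a=snap('scene','s1.png')
o=r.get_obs();print(o['clock'],o['joints'],o['tcp_pos'],R.from_rotvec(o['orientation']).as_matrix().round(3),o['contact_force'],o['grip_width'])
Rm=cv2.Rodrigues(np.array(w['rvec']))[0];print(w['camera_matrix'],-Rm.T@np.array(w['tvec']).ravel(),Rm)
```

```text
2.1667 [ 0.46191775  0.32776604 -0.21692695  1.50637318  0.07259743  1.31543453
 -1.30172868] [ 0.57868641 -0.24374609  0.36239963] [[ 1.     0.031 -0.   ]
 [ 0.031 -1.    -0.001]
 [-0.     0.001 -1.   ]] [-0.31883405  0.05677385  0.54288062] 0.00023917897446779497
[[297.31863964   0.         256.11927767]
 [  0.         297.31863964 189.98617736]
 [  0.           0.           1.        ]] [ 0.65856187 -0.2406849   0.49445285] [[ 0.03130307 -0.99950918  0.00122793]
 [-0.95044813 -0.02938634  0.30949118]
 [-0.3093032  -0.01085511 -0.95090152]]
```

View pics/w1.png

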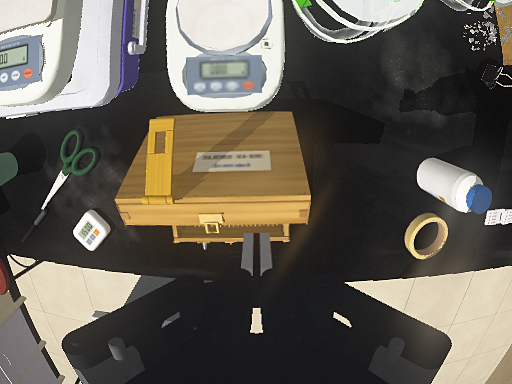

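The wrist view shows the lid's top: back corners at about (152,116) and (297,110), front corners at about (118,198) and (310,203). The hasp is leaning back, with its pin at about (156,202) and its end at about (162,118). I'll triangulate the lid edge against the top view.

Run:
```python
from h import *
w=np.load('pics/w1.png.npz');t=np.load('pics/t0.png.npz')
T=lambda x,y:(245+(x-400)/4.444-.4,130+y/4.444-.4)
L=tri((w,t),((118,198),T(460,127)),(True,False));Q=tri((w,t),((310,203),T(728,127)),(True,False))
print(L,Q,np.linalg.norm(L-Q),(L+Q)/2)
# back top edge of lid: u=.002,h=.039
for n,p in dict(bl=(152,116),br=(297,110)).items():
    for z in (.08,.09): print(n,onz(w,p,z,True).round(4))
for z in (.22,.235,.25): print(z,onz(w,(118,198),z,True).round(4),onz(w,(310,203),z,True).round(4))
from math import *
for th in (1.0,1.05,1.1,1.15,1.2): print(th,'edge dx %.4f z %.4f  back dx %.4f z %.4f'%(.172*cos(th)-.039*sin(th),.067+.172*sin(th)+.039*cos(th),.002*cos(th)-.039*sin(th),.067+.002*sin(th)+.039*cos(th)))
```

```text
[ 0.56218004 -0.10227984  0.23263787] [ 0.56497588 -0.2937899   0.24077057] 0.1917030537257818 [ 0.56357796 -0.19803487  0.23670422]
bl [ 0.631  -0.0922  0.08  ]
bl [ 0.6316 -0.0958  0.09  ]
br [ 0.6421 -0.2984  0.08  ]
br [ 0.6425 -0.2971  0.09  ]
0.22 [ 0.5559 -0.0982  0.22  ] [ 0.5573 -0.2979  0.22  ]
0.235 [ 0.5615 -0.106   0.235 ] [ 0.5628 -0.2948  0.235 ]
0.25 [ 0.5671 -0.1138  0.25  ] [ 0.5684 -0.2917  0.25  ]
1.0 edge dx 0.0601 z 0.2328  back dx -0.0317 z 0.0898
1.05 edge dx 0.0518 z 0.2356  back dx -0.0328 z 0.0881
1.1 edge dx 0.0433 z 0.2380  back dx -0.0338 z 0.0865
1.15 edge dx 0.0347 z 0.2399  back dx -0.0348 z 0.0848
1.2 edge dx 0.0260 z 0.2414  back dx -0.0356 z 0.0830
```

>>> {"op": "send_rows", "data": {
  "deltas": [
    [0,0.14,0,0,0,0,0],
    [0,0.14,0,0.2,0,0,0],
    [0,0.14,0,0.4,0,0,0],
    [0,0.14,0,0.6,0,0,0],
    [0,0.14,0,0.75,0,0,0],
    [0,0.14,0,0.85,0,0,0],
    [0,0.14,0,0.85,0,0,0],
    [0,0.14,0,0.85,0,0,0]
  ]
}}

```text
clock: 2.83
tcp_pos: [0.6, -0.2419, 0.2346]
orientation: [-3.141, -0.052, 0.002]
contact_force: [-0.0, 0.3, 0.8]
grip_width: -0.0
```

Run:
```python
from h import *
from math import *
p=r.get_obs()['tcp_pos'];print(p,r.get_obs()['contact_force'])
for th in np.arange(1.13,-.05,-.05):
    u=.155;x=.603-(u*cos(th)-.039*sin(th))+.011;z=.067+u*sin(th)+.039*cos(th)+.011
    print('%.2f x %.4f z %.4f  dx %.3f dz %.3f'%(th,x,z,(x-p[0])/.15,(p[2]-z)/.15))
```

```text
[ 0.60002298 -0.24193166  0.23457244] [-0.00953236  0.30545892  0.79516011]
1.13 x 0.5831 z 0.2348  dx -0.113 dz -0.002
1.08 x 0.5753 z 0.2331  dx -0.165 dz 0.010
1.03 x 0.5676 z 0.2310  dx -0.216 dz 0.024
0.98 x 0.5601 z 0.2285  dx -0.266 dz 0.041
0.93 x 0.5526 z 0.2256  dx -0.316 dz 0.060
0.88 x 0.5453 z 0.2223  dx -0.365 dz 0.082
0.83 x 0.5382 z 0.2187  dx -0.412 dz 0.106
0.78 x 0.5312 z 0.2147  dx -0.459 dz 0.132
0.73 x 0.5245 z 0.2104  dx -0.503 dz 0.161
0.68 x 0.5180 z 0.2058  dx -0.547 dz 0.192
0.63 x 0.5117 z 0.2008  dx -0.589 dz 0.225
0.58 x 0.5057 z 0.1956  dx -0.629 dz 0.260
0.53 x 0.5000 z 0.1900  dx -0.667 dz 0.297
0.48 x 0.4945 z 0.1842  dx -0.703 dz 0.336
0.43 x 0.4894 z 0.1781  dx -0.738 dz 0.377
0.38 x 0.4845 z 0.1717  dx -0.770 dz 0.419
0.33 x 0.4800 z 0.1651  dx -0.800 dz 0.463
0.28 x 0.4758 z 0.1583  dx -0.828 dz 0.508
0.23 x 0.4720 z 0.1513  dx -0.854 dz 0.555
0.18 x 0.4685 z 0.1441  dx -0.877 dz 0.603
0.13 x 0.4654 z 0.1368  dx -0.898 dz 0.652
0.08 x 0.4626 z 0.1293  dx -0.916 dz 0.702
0.03 x 0.4602 z 0.1216  dx -0.932 dz 0.753
-0.02 x 0.4583 z 0.1139  dx -0.945 dz 0.805
```

>>> {"op": "send_rows", "data": {
  "deltas": [
    [0,-0.06,0,0,0,0,0],
    [0,-0.09,0,0,0,0,0],
    [0,-0.115,0,0,0,0,0],
    [0,-0.14,0,0.005,0,0,0],
    [0,-0.165,0,0.01,0,0,0],
    [0,-0.19,0,0.017,0,0,0],
    [0,-0.216,0,0.024,0,0,0],
    [0,-0.241,0,0.032,0,0,0],
    [0,-0.266,0,0.041,0,0,0]
  ]
}}

```text
clock: 3.58
tcp_pos: [0.5607, -0.2424, 0.2287]
orientation: [3.141, 0.054, 0.0]
contact_force: [0.9, -0.6, 2.4]
grip_width: -0.0003
```

>>> {"op": "send_rows", "data": {
  "deltas": [
    [0,-0.025,0,0.01,0,0,0],
    [0,-0.05,0,0.019,0,0,0],
    [0,-0.075,0,0.03,0,0,0],
    [0,-0.099,0,0.041,0,0,0],
    [0,-0.123,0,0.053,0,0,0],
    [0,-0.146,0,0.065,0,0,0],
    [0,-0.17,0,0.078,0,0,0],
    [0,-0.193,0,0.091,0,0,0],
    [0,-0.215,0,0.106,0,0,0],
    [0,-0.237,0,0.12,0,0,0],
    [0,-0.259,0,0.136,0,0,0],
    [0,-0.281,0,0.151,0,0,0],
    [0,-0.302,0,0.168,0,0,0],
    [0,-0.323,0,0.184,0,0,0],
    [0,-0.343,0,0.202,0,0,0],
    [0,-0.363,0,0.219,0,0,0]
  ]
}}

```text
clock: 4.92
tcp_pos: [0.5062, -0.2442, 0.1955]
orientation: [-3.141, -0.054, 0.0]
contact_force: [0.3, -1.9, 1.6]
grip_width: 0.0002
```

Run:
```python
from h import *
snap('wrist','w2.png');print(r.get_obs()['tcp_pos'],r.get_obs()['contact_force'])
```

```text
[ 0.50534977 -0.244192    0.19489116] [ 0.09569874 -0.66361911  0.05914532]
```

View pics/w2.png

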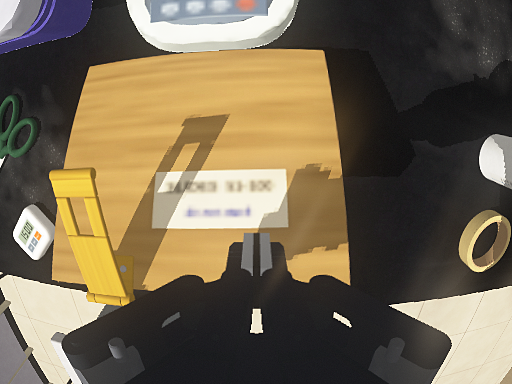

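The lid is following, the hasp is still folded back at left (85,235), and the force is only 1–2 N. I'll keep going.

>>> {"op": "send_rows", "data": {
  "deltas": [
    [0,-0.019,0,0.018,0,0,0],
    [0,-0.038,0,0.037,0,0,0],
    [0,-0.056,0,0.056,0,0,0],
    [0,-0.074,0,0.076,0,0,0],
    [0,-0.092,0,0.096,0,0,0],
    [0,-0.109,0,0.117,0,0,0],
    [0,-0.125,0,0.138,0,0,0],
    [0,-0.141,0,0.159,0,0,0],
    [0,-0.156,0,0.181,0,0,0],
    [0,-0.171,0,0.203,0,0,0],
    [0,-0.185,0,0.225,0,0,0],
    [0,-0.199,0,0.248,0,0,0],
    [0,-0.212,0,0.271,0,0,0],
    [0,-0.225,0,0.295,0,0,0],
    [0,-0.237,0,0.319,0,0,0],
    [0,-0.248,0,0.343,0,0,0],
    [0,-0.258,0,0.367,0,0,0],
    [0,-0.269,0,0.392,0,0,0]
  ]
}}

```text
clock: 6.47
tcp_pos: [0.4661, -0.2456, 0.1366]
orientation: [-3.141, -0.054, 0.0]
contact_force: [-0.5, -0.5, 2.2]
grip_width: 0.0004
```

>>> {"op": "send_rows", "data": {
  "deltas": [
    [0,-0.007,0,0.017,0,0,0],
    [0,-0.013,0,0.033,0,0,0],
    [0,-0.019,0,0.049,0,0,0],
    [0,-0.022,0,0.058,0,0,0],
    [0,-0.025,0,0.067,0,0,0],
    [0,-0.025,0,0.073,0,0,0]
  ]
}}

```text
clock: 6.97
tcp_pos: [0.4623, -0.2457, 0.1259]
orientation: [-3.141, -0.054, 0.0]
contact_force: [-1.0, -0.8, 1.3]
grip_width: -0.0001
```

>>> {"op": "send_rows", "data": {
  "deltas": [
    [0,-0.002,0,0.01,0,0,0],
    [0,-0.004,0,0.02,0,0,0],
    [0,-0.006,0,0.03,0,0,0],
    [0,-0.008,0,0.04,0,0,0],
    [0,-0.01,0,0.05,0,0,0]
  ]
}}

```text
clock: 7.38
tcp_pos: [0.4608, -0.2457, 0.1183]
orientation: [-3.141, -0.054, 0.0]
contact_force: [-1.1, -0.4, 1.7]
grip_width: 0.0001
```

>>> {"op": "send_rows", "data": {
  "deltas": [
    [0,0,0,0.007,0,0,0],
    [0,0,0,0.014,0,0,0],
    [0,0,0,0.014,0,0,0]
  ]
}}

```text
clock: 7.63
tcp_pos: [0.4608, -0.2457, 0.117]
orientation: [-3.141, -0.054, 0.001]
contact_force: [-4.3, 1.6, 7.8]
grip_width: 0.0002
```

>>> {"op": "send_rows", "data": {
  "deltas": [
    [0,0,0,0.005,0,0,0],
    [0,0,0,0.01,0,0,0],
    [0,0,0,0.01,0,0,0]
  ]
}}

```text
clock: 7.88
tcp_pos: [0.4608, -0.2458, 0.1167]
orientation: [3.141, 0.053, -0.001]
contact_force: [-8.6, 3.2, 20.8]
grip_width: -0.0001
```

The force rises while z stays put, so the lid is on its stop. I'll lift off and look.

>>> {"op": "send_rows", "data": {
  "deltas": [
    [0,0.01,0,-0.15,0,0,0],
    [0,0.03,0,-0.4,0,0,0],
    [0,0.1,0,-0.6,0,0,0],
    [0,0.2,0,-0.8,0,0,0],
    [0,0.3,0,-0.9,0,0,0],
    [0,0.4,0,-0.9,0,0,0],
    [0,0.4,0,-0.9,0,0,0]
  ]
}}

```text
clock: 8.47
tcp_pos: [0.5245, -0.243, 0.2514]
orientation: [3.14, 0.057, 0.008]
contact_force: [0.8, 0.2, 0.4]
grip_width: 0.0003
```

Run:
```python
from h import *
w=snap('wrist','w3.png');snap('top','t3.png');s=snap('scene','s3.png');print(r.get_obs()['tcp_pos'],r.get_obs()['contact_force'])
c=s['pixels'][140:236,225:321,::-1]
cv2.imwrite('pics/c3.png',np.hstack([w['pixels'][:,:,::-1],cv2.resize(c,(288,384),interpolation=cv2.INTER_CUBIC)]))
```

```text
[ 0.51999105 -0.24356713  0.24899619] [ 0.11993513  0.16028616 -0.31600491]
```

View pics/c3.png

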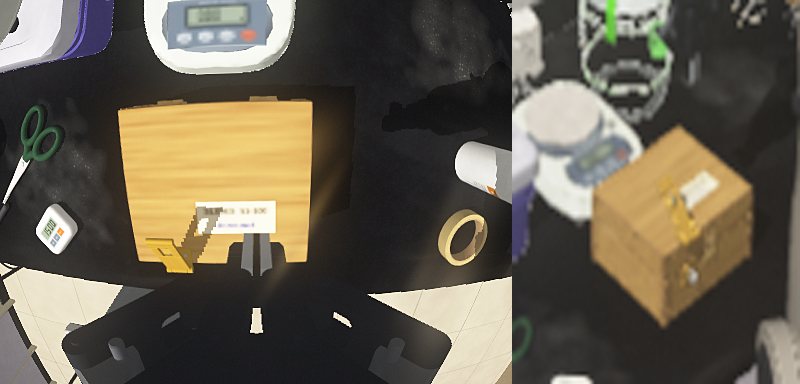

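The lid is fully shut, with corners at about (120,108), (312,101), (306,262) and (137,262). The hasp is still folded back, with its end at about (160,240) and its pin at about (180,270). I'll cast these to get the box pose and hasp line.

Run:
```python
from h import *
w=np.load('pics/w3.png.npz')
for n,p in dict(bl=(120,108),br=(312,101),fr=(306,262),fl=(137,262)).items(): print(n,onz(w,p,.106,True).round(4))
for n,p,z in [('pinL',(164,272),.1095),('pinR',(192,270),.1095),('endL',(147,240),.159),('endR',(172,238),.159)]: print(n,onz(w,p,z,True).round(4))
```

```text
bl [ 0.5953 -0.1053  0.106 ]
br [ 0.6037 -0.2921  0.106 ]
fr [ 0.4337 -0.3009  0.106 ]
fl [ 0.4226 -0.1085  0.106 ]
pinL [ 0.4146 -0.142   0.1095]
pinR [ 0.4204 -0.1753  0.1095]
endL [ 0.4815 -0.1469  0.159 ]
endR [ 0.4853 -0.1708  0.159 ]
```

>>> {"op": "send_rows", "data": {
  "deltas": [
    [0,0.05,-0.2,0,0,0,0],
    [0,0.05,-0.4,0,0,0,0],
    [0,0.05,-0.564,0,0,0,0],
    [0,0.05,-0.564,0.2,0,0,0],
    [0,0.05,-0.564,0.4,0,0,0],
    [0,0.05,-0.564,0.6,0,0,0],
    [0,0.05,-0.564,0.7,0,0,0],
    [0,0.05,-0.564,0.72,0,0,0],
    [0,0.05,-0.564,0.72,0,0,0]
  ]
}}

```text
clock: 9.37
tcp_pos: [0.5239, -0.159, 0.1406]
orientation: [-3.14, -0.053, 0.005]
contact_force: [-0.3, -0.1, 0.4]
grip_width: -0.0001
```

>>> {"op": "send_rows", "data": {
  "deltas": [
    [0,-0.06,0,0,0,0,0],
    [0,-0.12,0,0,0,0,0],
    [0,-0.18,0,0,0,0,0],
    [0,-0.24,0,0,0,0,0],
    [0,-0.29,0,0,0,0,0],
    [0,-0.34,0,0,0,0,0],
    [0,-0.39,0,0,0,0,0],
    [0,-0.43,0,0,0,0,0],
    [0,-0.43,0,0,0,0,0]
  ]
}}

```text
clock: 10.12
tcp_pos: [0.4589, -0.1615, 0.1423]
orientation: [3.141, 0.052, -0.002]
contact_force: [-1.0, 0.2, -0.4]
grip_width: -0.0
```

Run:
```python
from h import *
w=snap('wrist','w4.png');s=snap('scene','s4.png');print(r.get_obs()['tcp_pos'],r.get_obs()['contact_force'])
c=s['pixels'][140:236,225:321,::-1]
cv2.imwrite('pics/c4.png',np.hstack([w['pixels'][:,:,::-1],cv2.resize(c,(288,384),interpolation=cv2.INTER_CUBIC)]))
```

```text
[ 0.45980297 -0.16123878  0.14177516] [0.65886723 0.85372615 0.68978138]
```

View pics/c4.png

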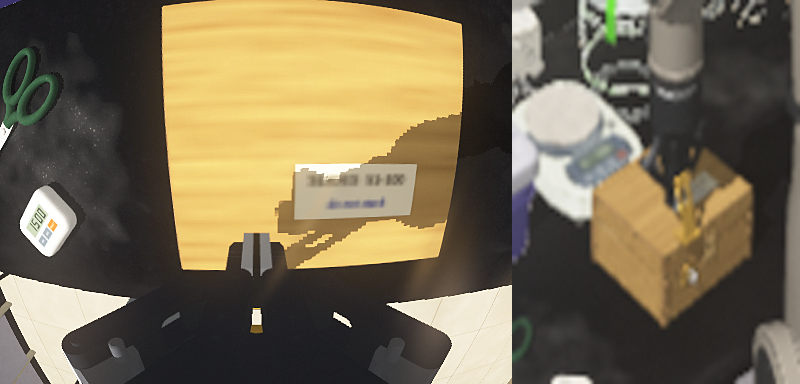

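In the scene crop the strap is rising ahead of the finger, at about (685,200). I'll keep pushing past upright.

>>> {"op": "send_rows", "data": {
  "deltas": [
    [0,-0.04,0,0,0,0,0],
    [0,-0.08,0,0,0,0,0],
    [0,-0.12,0,0,0,0,0],
    [0,-0.16,0,0,0,0,0],
    [0,-0.2,0,0,0,0,0],
    [0,-0.23,0,0,0,0,0],
    [0,-0.25,0,0,0,0,0],
    [0,-0.25,0,0,0,0,0],
    [0,-0.25,0,0,0,0,0],
    [0,-0.25,0,0,0,0,0]
  ]
}}

```text
clock: 11.05
tcp_pos: [0.424, -0.1624, 0.1421]
orientation: [3.141, 0.054, 0.001]
contact_force: [-0.0, -0.5, -0.1]
grip_width: 0.0001
```

Run:
```python
from h import *
t=snap('top','t5.png');s=snap('scene','s5.png');print(r.get_obs()['tcp_pos'],r.get_obs()['contact_force'])
cv2.imwrite('pics/c5.png',np.hstack([cv2.resize(c,(390,390),interpolation=cv2.INTER_CUBIC) for c in (s['pixels'][165:230,245:310,::-1],t['pixels'][145:210,250:315,::-1])]))
```

```text
[ 0.42399176 -0.16236812  0.14200415] [ 0.65843995  0.1719843  -0.05225079]
```

View pics/c5.png

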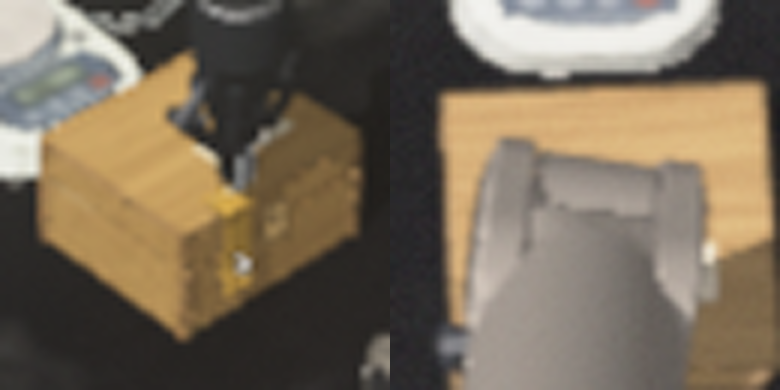

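The strap has fallen over and hangs down the front, with the staple poking through at (240,262). I'll back away and check.

>>> {"op": "send_rows", "data": {
  "deltas": [
    [0,0.05,0,-0.1,0,0,0],
    [0,0.1,0,-0.3,0,0,0],
    [0,0.2,0.2,-0.55,0,0,0],
    [0,0.3,0.4,-0.8,0,0,0],
    [0,0.3,0.6,-1,0,0,0],
    [0,0.3,0.85,-1,0,0,0],
    [0,0.3,1,-1,0,0,0],
    [0,0.3,1,-1,0,0,0],
    [0,0.3,1,-1,0,0,0]
  ]
}}

```text
clock: 11.9
tcp_pos: [0.4733, -0.3127, 0.2917]
orientation: [3.141, 0.048, -0.0]
contact_force: [0.1, 1.0, 0.3]
grip_width: 0.0003
```

Run:
```python
from h import *
t=snap('top','t6.png');s=snap('scene','s6.png');print(r.get_obs()['tcp_pos'],r.get_obs()['contact_force'])
cv2.imwrite('pics/c6.png',np.hstack([cv2.resize(c,(390,390),interpolation=cv2.INTER_CUBIC) for c in (s['pixels'][165:230,245:310,::-1],t['pixels'][110:230,165:285,::-1])]))
for n,o,q,box in (('top','t0.png','t6.png',(slice(110,240),slice(0,255))),):
    d=cv2.absdiff(cv2.imread('pics/'+o),cv2.imread('pics/'+q)).max(2)[box];print(n,(d>40).sum(),np.argwhere(d>40)[:10])
# hasp: brass mask in scene, compare with predicted positions
K=s['camera_matrix']
yaw=np.radians(2.5);c=np.array([.5138,-.2017,0]);B=R.from_euler('z',yaw).as_matrix()
for n,p in dict(pin=(-.0905,.045,.1095),end=(-.0905,.045,.0325),staple=(-.102,.045,.054)).items():
    uv=cv2.projectPoints((c+B@np.array(p))[None],s['rvec'],s['tvec'],K,None)[0].ravel();print(n,((uv-[245,165])*6).round(0))
```

```text
[ 0.47380525 -0.30961061  0.29134504] [-0.04531811  0.10276828 -0.05250426]
top 0 []
pin [232. 206.]
end [230. 282.]
staple [241. 268.]
```

View pics/c6.png

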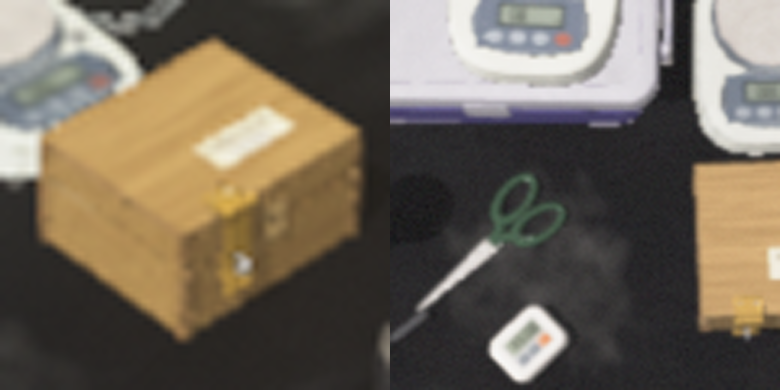

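The lid is flush. The hasp hangs straight from about (233,195) to (230,290), close to the predicted end at (230,282), and the staple shows through the slot at (241,264), predicted (241,268). The bystanders on the left haven't moved and the arm is clear, so I'm handing in.

```bash
python3 -c "
from bench import r
print(r.hand_in())"
```

```text
the job is handed in; nothing more can be done
None
```

The lid is shut and the brass hasp now hangs over the staple. I handed the job in at about 12 s of the 48 s allowed.

**What I did:** I lowered the lid with the closed fingertips, following its arc over about 4 s with only 1–3 N of contact. At the stop I pressed to about 21 N to confirm it was fully shut. The hasp was still folded back at that point. I then pushed the strap from behind until it passed upright and fell over to the front by its own weight.

**Last checks:**
- **Lid:** it looks flush in the final pictures.
- **Hasp:** it hangs straight down the front, and the staple shows through the slot within a pixel of where I predicted it.
- **Surroundings:** the left part of the top view, with the timer and scissors, shows no change from the start. I did not compare the right side (bottle, tape roll), but the arm touched nothing there.
- **Arm:** it was clear of everything, with no measurable contact force.

No check failed. The box yaw came out between 1° and 3° depending on the edges used, which was too small to matter.

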